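# Close a bone-casting mould and hold it shut

## Robot

A 6-joint arm with a two-finger parallel gripper is mounted at the origin on the work surface. World frame = base frame: x ahead of the robot, y to its left, z up, the work surface at z = 0. Lengths are in m, angles in degrees, forces in N, time in s.
With the tool pointing down it reaches from about 0.3 to 0.75 m from the base axis. Payload 8.5 kg.
Tool frame: the origin (TCP) lies at the centre of the arm's flange, where the gripper is bolted on; the fingertips stand 173 mm ahead of it and the grasp point (between the pads) lies env.pinch_z ahead of it (env.pinch_z is the distance from the TCP to the grasp point, in m); z points along the fingers, y is the line along which they close (so a half turn about z gives the same grasp; the last joint's range is limited). The gripper opens to 85 mm and grips with 20 to 120 N. Pads are 22 mm wide; open, the fingers measure 114 mm over their backs; the gripper's body (76 mm by 85 mm) begins 54 mm behind the grasp point. The pads swing forward as they close: fully open they stand 13 mm farther back than shut.
Start: joints at [-85.789, 21.807, 74.336, -0, 83.858, -12.336], TCP at [0.157, -0.527, 0.405] pointing down, gripper open.
Joint ranges: [-178.18, 178.18], [-50.72, 133.34], [12.68, 142.11], [-81.47, 261.47], [9.98, 163.14], [-165.26, 165.26]. Speed limits (degrees/s): [136.94, 136.94, 180, 180, 180, 180].

## Interface

Orientations are given as a 3x3 rotation matrix whose columns are the frame's x, y, z axes.
In Python, from rig import env, get_image, job, spotter gives the robot as it stands. The module is installed in compiled form; this text tells all that it offers.
- The arm moves only by the shell command python3 -m creep 'ROWS' [FORCE]. ROWS is text: rows parted by semicolons, each of 7 numbers parted by spaces: the turn, a rotation vector about the tool's x, y, z in units of 8 degrees (1.0 is 8 degrees), then the shift along the tool's x, y, z in units of 30 mm (1.0 is 30 mm), then the finger opening in mm, from 0 to 85.4. A call has 1 to 12 rows; each row is the pose to reach, as a shift and turn from the pose commanded when the call began, along the tool's axes at that moment; what a row does not reach only later rows make up. A row lasts 1/10 s, in which the tool goes at most 50 mm and 8.59 degrees, less where a joint would pass 70% of its speed; a pose out of reach is approached as far as the arm can. A call with a gripper value outside its range is refused whole. The fingers move at their own pace and stop on an object; FORCE is the grip in N (left out, the last holds). Time passes only in rows, so rows that repeat a pose let the fingers close. It gives the time, the measured TCP pose, the force, the opening and the grip force at its end, in the units of the state.
- env.observe(): the state, without advancing time (a new reading comes with each control period).
- get_image(name): name is "scene" or "top"; returns a dict with "image" (480x640x3 uint8, blue, green, red), "depth" (480x640 float32, m along the optical axis (not along the pixel's ray), 0 where there is no reading), "intrinsics" (3x3 intrinsics, pixels), "D" ([k1, k2, p1, p2, k3] as OpenCV has them; the pictures are not rectified), "view" (4x4, takes a point from world to camera coordinates). Camera axes: x right, y up, looking along -z (the intrinsics and any distortion apply to the point x, -y, -z); pixel columns grow to the right and rows downward; lengths in m; the calibration is good to about 2 mm. A picture is of the moment at which its call begins.
- job.close_job(): hands the job in; it is judged then, once.
Trained networks look in a picture, given as the dict that the camera call returned (one of the last four; its "shot" number tells which), for a name from the list of things; names that differ only in an ending like _2 or _b are one class to them, and where a whole thing is asked for, a point or a joint stands for the part that bears it (a point fixed in the world has none). Each returns a list of dicts, best first, with "p" (0 to 1); they miss things now and then, are a little off and sometimes report something else, mostly with a low value. They report only what shows in the picture. A call takes as long as a camera call. They do not tell look-alikes from the thing itself.
- spotter.boxes_of(label, picture): "xy" ([column, row] in pixels, amid what is visible of it).
The state is a dict: "time_s": time; "q": joint angles; "qvel": joint speeds; "joint_efforts": joint torques, N m; "position": TCP position; "tool_rot": TCP orientation; "ft_force": force on the tool from outside, world axes, zero at the start; "wrist_torque": the same for the moment, N m; "grip_width": finger opening in m; "gripper_force": force on a finger pad.
Only numpy, scipy, OpenCV 4.12 (cv2) and the standard library are available. Lean on these libraries where they do the work, as an engineer would, in place of code of your own. Each camera call takes 0.05 s, during which the arm holds its last target. There are 200 camera calls.

## Task

Lift the dust cover off the lower half of the bone-casting mould and hang it astride the wooden rail so that the bar carries it by itself. Then set the upper mould half onto the two dowels of the lower half (the thick dowel goes in the wide hole), press it down against its springs until the two faces meet, and finish while still holding it pressed shut: do not let go. Leave the vials and the caliper alone.

Things in the scene. Friction and masses are not known exactly. Their poses are not given: they have to be found in the camera images.
- lower: Lower mould half: white plaster block fixed to the bench, 70 (x) by 100 (y) by 30 mm high, at first under the dust cover. Origin at the centre of its underside, z up. On its top, on the y axis, a thick dowel at y = +36 mm and a thin one at y = -36 mm, and two sprung pins at x = +25 and -25 mm. Screw tabs 6 mm high reach 16 mm beyond both y ends.
- ejector0 (a joint): Sprung pin, diameter 8 mm, at x = -25 mm on the lower half's top. 0: standing 7 mm proud; 0.007 m: pushed in flush (mould shut). Both pins together push up with 4 N when out and about 10 N when flush, so the upper half springs up several mm unless held down.
- ejector1 (a joint): The same sprung pin at x = +25 mm on the lower half's top; 0 when out, 0.007 m when flush.
- upper: Upper mould half: loose white plaster block, about 0.35 kg, 70 (x) by 100 (y) by 26 mm, right way up on the bench; origin at the centre of its underside, z up. Central grip rib on top 16 (x) by 50 (y) mm, from 26 to 56 mm above the underside. Through holes: wide at y = +36 mm, narrow at y = -36 mm. Mould shut: origin 30 mm above the lower half's, axes parallel and same way round.
- dowel_thick (a point): Top centre of the thick steel dowel of the lower half: diameter 12 mm, 22 mm tall, its top 52 mm above the bench, the upper 8 mm tapered to diameter 5 mm.
- dowel_thin (a point): Top centre of the thin steel dowel of the lower half: diameter 8 mm, 22 mm tall, its top 52 mm above the bench, the upper 8 mm tapered to diameter 1 mm.
- hole_wide (a point): Centre of the wide hole (diameter 14 mm) at the underside of the upper half.
- hole_narrow (a point): Centre of the narrow hole (diameter 10 mm) at the underside of the upper half.
- cover: Dust cover: aluminium tunnel, about 0.17 kg, standing over the lower half. Flat roof, two side walls, open at both y ends. Outside 90 (x) by 104 (y) by 62 mm high, plate 4 mm; tunnel 82 mm wide (x), along y, ceiling 58 mm above the walls' lower edges. Origin at the bottom centre, z up. Central black grip rib on the roof, 14 (x) by 50 (y) mm, from 62 to 92 mm above the origin.
- cover_ceiling (a point): Centre of the underside of the cover's roof, 58 mm above the cover's origin. On the rail the cover rests on the bar near this point.
- rail: Wooden rail fixed to the bench: round level bar along its y axis, diameter 20 mm, 200 mm long, axis 115 mm above the bench (top of the bar 125 mm), on two posts 16 by 14 mm at y = +90 and -90 mm, each with a foot 80 mm (x) by 22 mm by 12 mm high. Origin on the bench below the middle of the bar.
- rail_mid (a point): Middle of the rail's bar, on the bar's axis, 115 mm above the bench.
- vial_a: Bystander: small glass specimen vial, diameter 28 mm, 60 mm high, origin at its base.
- vial_b: Bystander: a second vial, the same as the other.
- caliper: Bystander: caliper lying flat along its y axis, 170 mm long, 12 mm high, with its jaws pointing to -x; origin at the bench under the middle of its beam.
Mind the look-alikes: they are no part of the job. What is shaped like the upper but purple or red is not meant.

How it is judged (in metres and radians):
On the way, in this order (a step that is already met when the one before it is completed fails the run):
1. the dust cover hangs astride the rail's bar, let go and still (x of cover_ceiling in the frame of rail between -0.03 and 0.03 m and y of cover_ceiling in the frame of rail between -0.05 and 0.05 m and z of cover_ceiling in the frame of rail between 0.112 and 0.14 m and angle between cover's own z axis and vertical below 0.6 rad and contact force between cover and rail above 0.4 N and contact force between cover and the fingers below 0.05 N and contact force between cover and the arm below 0.05 N and linear speed of cover below 0.05 m/s), for 0.2 s.
2. the upper half is threaded on both dowels of the lower half (horizontal distance between hole_wide and dowel_thick below 0.003 m and horizontal distance between hole_narrow and dowel_thin below 0.003 m and z of upper in the frame of lower below 0.042 m), for 0.1 s.
At the end, for the whole second after the job is handed in: Robot still pressing the upper half (over 3 N): on both dowels within 3 mm, gap under 2 mm, parallel within 0.04 rad, over 6 N between halves, still. Cover hangs untouched on the bar: ceiling centre within 30 mm across, 50 mm along, 112 to 140 mm high, tilt under 0.6 rad, almost still (x of cover_ceiling in the frame of rail between -0.03 and 0.03 m and y of cover_ceiling in the frame of rail between -0.05 and 0.05 m and z of cover_ceiling in the frame of rail between 0.112 and 0.14 m and angle between cover's own z axis and vertical below 0.6 rad and contact force between cover and rail above 0.4 N and contact force between cover and the fingers below 0.05 N and contact force between cover and the arm below 0.05 N and horizontal distance between hole_wide and dowel_thick below 0.003 m and horizontal distance between hole_narrow and dowel_thin below 0.003 m and linear speed of cover below 0.08 m/s and z of upper in the frame of lower between 0.026 and 0.032 m and angle between the z axis of upper and the z axis of lower, either way round below 0.04 rad and contact force between upper and lower above 6 N and (contact force between upper and the fingers above 3 N or contact force between upper and the arm above 3 N) and linear speed of upper below 0.02 m/s); the arm keeps its last pose, push and grip.
It fails at once if the vial_a is pushed more than 20 mm or tipped (distance of vial_a from where it was at the start of the episode above 0.02 m or angle between vial_a's own z axis and vertical above 0.5 rad).
It fails at once if the vial_b is pushed more than 20 mm or tipped (distance of vial_b from where it was at the start of the episode above 0.02 m or angle between vial_b's own z axis and vertical above 0.5 rad).
It fails at once if the caliper is pushed more than 20 mm or tipped (distance of caliper from where it was at the start of the episode above 0.02 m or angle between caliper's own z axis and vertical above 0.5 rad).
It also fails if it takes over 58 s, if anything falls off the work surface, if the arm or the gripper's body presses on something with over 40 N, if the wrist force passes 120 N, or if a joint passes its speed limit or range.

## Working session

There is one attempt and no reset: what is moved stays moved. The work goes in short steps, Python scripts to look and compute and a shell command to move; the robot and the scene stay as the last step left them, time stands still between calls to the robot, and variables do not carry over. Pictures are saved under pics/ and viewed, at most 10 in all, crops included, and the job is handed in when it is done.

```bash
mkdir -p pics
cat > h.py <<'E'
import numpy as np, cv2
from rig import env, get_image, job, spotter
def cloud(d):
    K=np.array(d["intrinsics"]);D=np.array(d["D"]);V=np.array(d["view"])
    h,w=d["depth"].shape
    u,v=np.meshgrid(np.arange(w),np.arange(h))
    p=cv2.undistortPoints(np.stack([u,v],-1).reshape(-1,1,2).astype(np.float64),K,D).reshape(h,w,2)
    z=d["depth"].astype(float)
    c=np.stack([p[...,0]*z,-p[...,1]*z,-z],-1)
    W=(c-V[:3,3])@V[:3,:3]
    W[z<=0]=np.nan
    return W
E
python3 - <<'E'
from h import *
print(env.pinch_z); o=env.observe(); print(o['tool_rot'],o['position'])
for n in("scene","top"):
    d=get_image(n); cv2.imwrite(f"pics/{n}0.png",d["image"]); W=cloud(d); np.save(f"{n}0.npy",W)
    print(n,np.linalg.inv(d["view"])[:3,3].round(3))
    for l in["lower","upper","cover","rail","vial_a","caliper","dowel_thick","dowel_thin","hole_wide","hole_narrow"]:
        for b in spotter.boxes_of(l,d)[:4]:
            x,y=map(int,b["xy"]); print(l,round(b["p"],2),x,y,W[y,x].round(3))
E
```

```text
0.1547
[[ 9.58580174e-01  2.84822824e-01 -9.39670537e-05]
 [ 2.84822652e-01 -9.58579109e-01  1.46599852e-03]
 [ 3.27474985e-04 -1.43204107e-03 -9.99998921e-01]] [ 0.15663064 -0.5271645   0.40411502]
scene [1.131 0.481 0.607]
lower 0.92 344 237 [0.485 0.02  0.025]
lower 0.31 326 218 [ 0.497 -0.019  0.062]
upper 0.96 500 366 [0.603 0.412 0.027]
upper 0.92 432 436 [0.776 0.387 0.033]
upper 0.89 437 256 [0.421 0.204 0.028]
upper 0.69 424 312 [0.573 0.26  0.026]
cover 0.66 325 218 [ 0.499 -0.02   0.063]
rail 0.7 222 166 [ 0.541 -0.285  0.112]
vial_a 0.82 158 241 [ 0.755 -0.248  0.041]
vial_a 0.65 346 366 [0.76  0.231 0.04 ]
caliper 0.56 250 312 [0.755 0.017 0.012]
dowel_thick 0.76 344 236 [0.487 0.021 0.029]
dowel_thin 0.74 422 312 [0.576 0.257 0.026]
dowel_thin 0.57 343 238 [0.489 0.02  0.024]
dowel_thin 0.21 227 170 [ 0.413 -0.432 -0.002]
hole_wide 0.96 440 254 [0.409 0.205 0.026]
hole_wide 0.96 516 306 [0.459 0.382 0.028]
hole_wide 0.89 422 310 [0.571 0.255 0.026]
hole_wide 0.69 429 439 [0.778 0.385 0.025]
hole_narrow 0.77 418 312 [0.58  0.252 0.026]
hole_narrow 0.72 500 368 [0.603 0.4
[... 385 characters left out ...]
2 0.03  0.005]
rail 0.71 325 283 [0.48  0.022 0.059]
rail 0.55 474 259 [ 0.54  -0.298  0.127]
vial_a 0.64 445 173 [ 0.742 -0.252  0.061]
vial_a 0.55 242 164 [0.749 0.221 0.061]
vial_a 0.35 228 244 [0.563 0.246 0.058]
caliper 0.88 329 167 [0.761 0.018 0.009]
dowel_thick 0.66 324 281 [ 0.484  0.023 -0.002]
dowel_thin 0.49 320 280 [0.486 0.033 0.002]
hole_wide 0.9 161 230 [0.591 0.402 0.054]
hole_wide 0.79 226 247 [0.556 0.25  0.058]
hole_wide 0.78 171 298 [0.437 0.369 0.06 ]
hole_wide 0.71 249 310 [0.415 0.192 0.056]
hole_narrow 0.89 227 245 [0.561 0.249 0.054]
hole_narrow 0.84 175 155 [0.768 0.379 0.052]
hole_narrow 0.68 248 315 [0.403 0.195 0.054]
hole_narrow 0.66 164 228 [0.596 0.394 0.057]
```

View pics/top0.png

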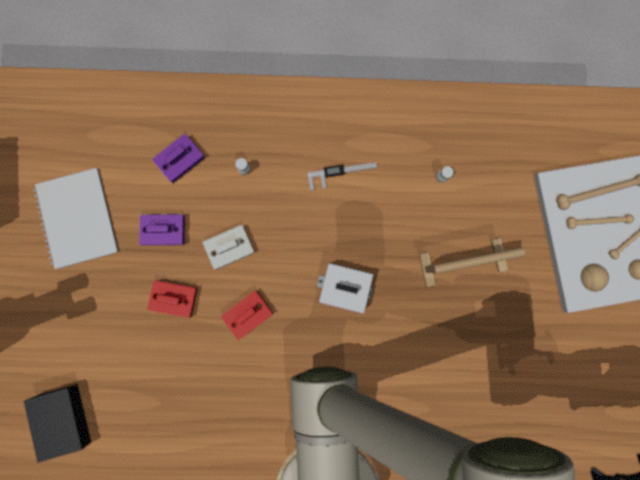

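View pics/scene0.png

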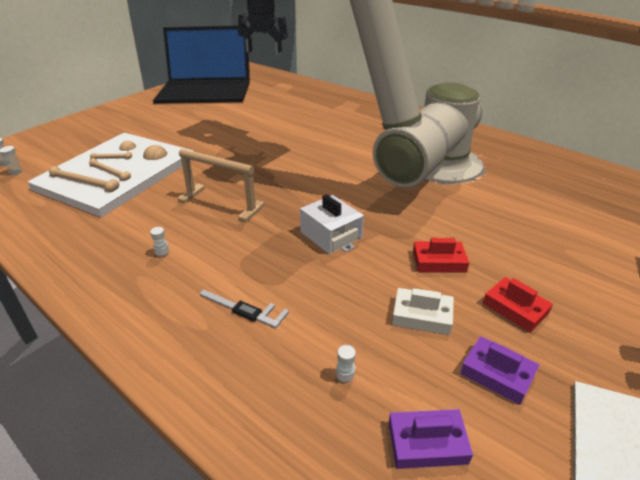

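The top view shows the white upper half at (228,246), the cover at (347,287) and the rail at (473,260). The vials are at (242,165) and (446,173), the caliper at (340,172). Purple and red look-alikes surround the upper half.

```bash
cat >> h.py <<'E'
def rect(P):
    (c,s,a)=cv2.minAreaRect((P[:,:2]*1000).astype(np.float32))
    # long axis direction angle deg
    if s[0]<s[1]: a+=90; s=s[::-1]
    a=(a+90)%180-90
    return np.round(c,1),np.round(s,1),round(a,1)
def sel(W,c,r,z0,z1):
    m=(np.hypot(W[...,0]-c[0],W[...,1]-c[1])<r)&(W[...,2]>z0)&(W[...,2]<z1)
    return m
E
python3 - <<'E'
from h import *
for n in("top","scene"):
    W=np.load(n+"0.npy")
    for name,c,r,a,b in[("cover roof",(.477,-.025),.09,.05,.072),("cover rib",(.477,-.025),.06,.082,.1),("upper",(.565,.25),.09,.015,.036),("upper rib",(.565,.25),.05,.046,.07),("bar",(.54,-.3),.14,.11,.14),("vial",(.745,-.25),.05,.03,.08),("vial",(.75,.224),.05,.03,.08)]:
        P=W[sel(W,c,r,a,b)]
        print(n,name,len(P),rect(P),np.median(P[:,2]).round(4),P[:,:2].mean(0).round(4), (lambda e:np.degrees(np.arctan2(e[1],e[0])).round(1))(np.linalg.svd(P[:,:2]-P[:,:2].mean(0),full_matrices=0)[2][0]))
a=cv2.imread("pics/top0.png")[215:275,195:265];b=cv2.imread("pics/scene0.png")[280:340,385:465]
cv2.imwrite("pics/c1.png",np.hstack([cv2.resize(a,(400,343),interpolation=2),cv2.resize(b,(400,343),interpolation=2)]))
E
```

```text
top cover roof 1653 (array([471. , -26.3]), array([104. ,  89.6]), 77.5) 0.0609 [ 0.4711 -0.026 ] -102.0
top cover rib 142 (array([471.3, -26.1]), array([49.6, 13.4]), 77.5) 0.0906 [ 0.4713 -0.0262] -102.0
top upper 1084 (array([560., 252.]), array([100.7,  70.8]), -64.3) 0.0251 [0.5595 0.2505] 115.9
top upper rib 161 (array([559.7, 251.7]), array([49.5, 16.6]), -65.2) 0.0551 [0.5597 0.2513] -64.9
top bar 836 (array([ 539.4, -311.1]), array([199. ,  19.8]), -77.3) 0.1214 [ 0.5393 -0.3096] -77.3
top vial 134 (array([ 745.6, -258.2]), array([26., 26.]), 26.3) 0.0572 [ 0.7442 -0.2564] -50.1
top vial 126 (array([749.2, 223.5]), array([26.2, 24.5]), -32.7) 0.0582 [0.7484 0.2227] -78.6
scene cover roof 1120 (array([470.6, -26. ]), array([105.9,  92.3]), 77.1) 0.062 [ 0.4824 -0.0201] 110.5
scene cover rib 156 (array([470.7, -26.4]), array([51.4, 16.1]), 78.3) 0.0908 [ 0.4731 -0.0244] 79.4
scene upper 1467 (array([559.6, 252.5]), array([100.4,  75. ]), -64.9) 0.0257 [0.5696 0.2571] 116.2
scene upper rib 298 (array([559.8, 251.7]), array([51. , 18.4]), -66.4) 0.0551 [0.5625 0.2528] 115.2
scene bar 612 (array([ 540.9, -312.6]), array([203.8,  23.5]), -76.9) 0.12 [ 0.5432 -0.3042] 103.0
scene vial 236 (array([ 747.6, -257.1]), array([28.2, 27.1]), 45.0) 0.0521 [ 0.7498 -0.253 ] -30.4
scene vial 398 (array([752.1, 224.3]), array([26.3, 26. ]), 68.4) 0.0574 [0.7556 0.2268] 130.9
```

View pics/c1.png

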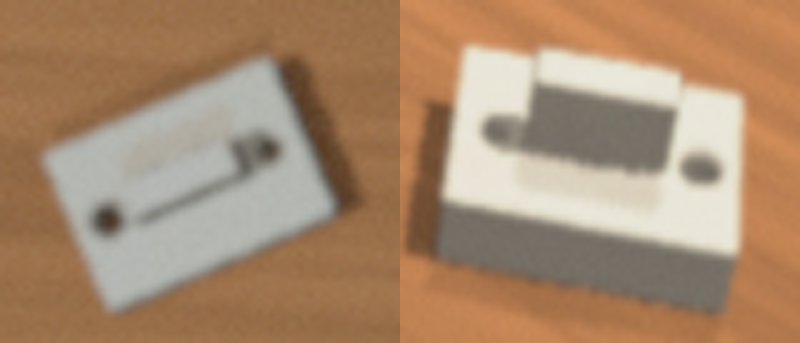

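The left hole at (108,218) in the crop looks like the wider one; I'll check it with numbers later. I'll go to the cover now.

```bash
cat >> h.py <<'E'
from scipy.spatial.transform import Rotation as R
def plan(p,yaw):
    """p: TCP target, yaw: angle of tool y axis (deg); tool down"""
    o=env.observe(); T=np.array(o["tool_rot"]); a=np.radians(yaw)
    y=np.array([np.cos(a),np.sin(a),0]); z=np.array([0,0,-1.]); G=np.stack([np.cross(y,z),y,z],1)
    rv=np.degrees(R.from_matrix(T.T@G).as_rotvec())/8; s=T.T@(np.array(p)-o["position"])/.03
    print("plan",np.round(rv,3),np.round(s,3),"t",o["time_s"],"pos",np.round(o["position"],4),"ft",np.round(o["ft_force"],1),"w",o["grip_width"])
E
python3 -c "
from h import *
plan((.471,-.026,.30),-12.3)"
```

```text
plan [ 0.    -0.    -7.644] [ 14.803 -13.031   3.492] t 1.1 pos [ 0.1566 -0.5272  0.4047] ft [-0.6  0.3  0.9] w 0.085386018239921
```

```bash
python3 -m creep '0 0 -7.64 14.8 -13.03 3.49 50;0 0 -7.64 14.8 -13.03 3.49 50;0 0 -7.64 14.8 -13.03 3.49 50;0 0 -7.64 14.8 -13.03 3.49 50;0 0 -7.64 14.8 -13.03 3.49 50;0 0 -7.64 14.8 -13.03 3.49 50;0 0 -7.64 14.8 -13.03 3.49 50;0 0 -7.64 14.8 -13.03 3.49 50;0 0 -7.64 14.8 -13.03 3.49 50;0 0 -7.64 14.8 -13.03 3.49 50;0 0 -7.64 14.8 -13.03 3.49 50;0 0 -7.64 14.8 -13.03 3.49 50' 40; python3 -c "
from h import *
plan((.471,-.026,.238),-12.3)"
```

```text
time_s: 2.3
position: [0.4713, -0.0246, 0.3]
tool_rot: [[0.213, 0.977, 0.001], [0.977, -0.213, -0.0], [-0.0, 0.001, -1.0]]
ft_force: [0.8, -0.6, 0.5]
grip_width: 0.0499
gripper_force: 0.0
plan [ 0.006  0.001 -0.003] [-0.046 -0.003  2.068] t 2.3 pos [ 0.4713 -0.0246  0.3   ] ft [ 0.8 -0.6  0.5] w 0.04991807062331119
```

```bash
python3 -m creep '0 0 0 -.04 0 .7 50;0 0 0 -.04 0 1.4 50;0 0 0 -.04 0 2.07 50;0 0 0 -.04 0 2.07 50;0 0 0 -.04 0 2.07 50;0 0 0 -.04 0 2.07 10;0 0 0 -.04 0 2.07 5;0 0 0 -.04 0 2.07 5;0 0 0 -.04 0 2.07 5;0 0 0 -.04 0 2.07 5;0 0 0 -.04 0 2.07 5;0 0 0 -.04 0 2.07 5' 40
```

```text
time_s: 3.5
position: [0.4703, -0.0279, 0.2388]
tool_rot: [[0.214, 0.977, 0.001], [0.977, -0.214, -0.001], [-0.0, 0.001, -1.0]]
ft_force: [-1.6, -0.1, 7.4]
grip_width: 0.0132
gripper_force: 43.4
```

```bash
python3 -m creep '0 0 0 0 0 -.3 5;0 0 0 0 0 -1 5;0 0 0 0 0 -2 5;0 0 0 0 0 -3 5;0 0 0 0 0 -4 5;0 0 0 0 0 -4.9 5;0 0 0 0 0 -5.5 5;0 0 0 0 0 -5.5 5;0 0 0 0 0 -5.5 5'
python3 - <<'E'
from h import *
plan((.540,-.312,.402),12.9)
d=get_image("top"); W=cloud(d); np.save("top1.npy",W); cv2.imwrite("pics/top1.png",d["image"])
P=W[sel(W,(.471,-.026),.12,.19,.24)]; print("roof",rect(P),np.median(P[:,2]))
P=W[sel(W,(.471,-.026),.12,.24,.27)]; print("rib",rect(P) if len(P) else 0)
d=get_image("scene"); cv2.imwrite("pics/s1.png",cv2.resize(d["image"][110:330,180:480],(800,587)))
E
```

```text
time_s: 4.4
position: [0.47, -0.0277, 0.4026]
tool_rot: [[0.214, 0.977, -0.001], [0.977, -0.214, 0.0], [0.0, -0.001, -1.0]]
ft_force: [-0.4, -0.4, -1.9]
grip_width: 0.0131
gripper_force: 42.2
plan [-5.000e-03 -2.000e-03 -3.154e+00] [-8.758  4.305  0.015] t 4.4 pos [ 0.47   -0.0277  0.4026] ft [-0.4 -0.4 -1.9] w 0.013118522044352045
roof (array([0., 0.]), array([0., 0.]), 0.0) nan
rib 0
  return _methods._mean(a, axis=axis, dtype=dtype,
  ret = ret.dtype.type(ret / rcount)
```

View pics/s1.png

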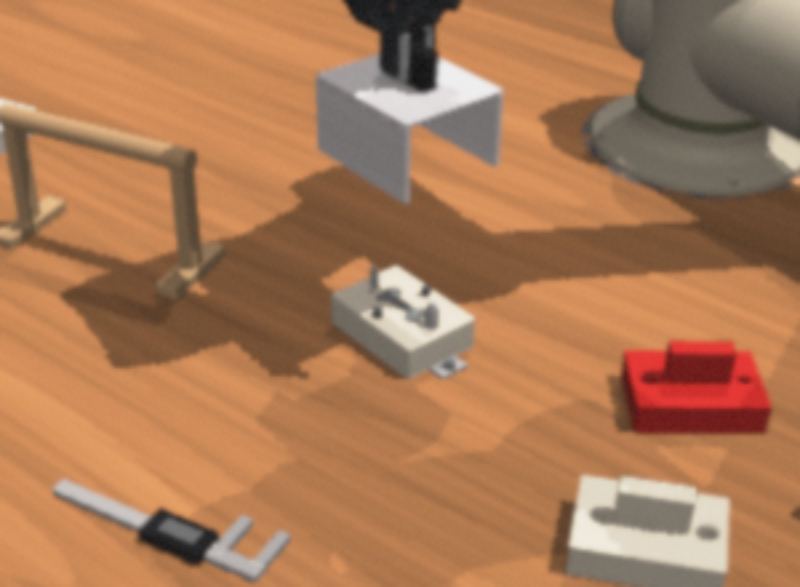

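The cover hangs level in the gripper. The lower half is bare: thick dowel at crop (430,315), which is its +y end, so its y axis points at +77.7°. Next, over to the rail.

```bash
python3 -m creep '0 0 -3.15 -8.76 4.3 0 5;0 0 -3.15 -8.76 4.3 0 5;0 0 -3.15 -8.76 4.3 0 5;0 0 -3.15 -8.76 4.3 0 5;0 0 -3.15 -8.76 4.3 0 5;0 0 -3.15 -8.76 4.3 0 5;0 0 -3.15 -8.76 4.3 0 5;0 0 -3.15 -8.76 4.3 0 5;0 0 -3.15 -8.76 4.3 0 5;0 0 -3.15 -8.76 4.3 0 5'
python3 - <<'E'
from h import *
plan((.540,-.312,.309),12.9)
d=get_image("top"); W=cloud(d); np.save("top2.npy",W); cv2.imwrite("pics/top2.png",d["image"])
L=(.471,-.026)
for a,b in((.02,.036),(.04,.06)):
    m=sel(W,L,.075,a,b);P=W[m]; print("lower",len(P),rect(P))
m=sel(W,L,.07,.04,.06); print(W[m].round(3)[:40])
# rectified maps in frames of upper and lower at plane z
K=np.array(d["intrinsics"]);D=np.array(d["D"]);V=np.array(d["view"])
def rectify(d,c,yaw,z,n=8):
    K=np.array(d["intrinsics"]);D=np.array(d["D"]);V=np.array(d["view"])
    a=np.radians(yaw);ex=np.array([np.cos(a),np.sin(a)]);ey=np.array([-ex[1],ex[0]])
    X,Y=np.meshgrid(np.arange(-45,45,.25),np.arange(60,-60,-.25)) 
    w=np.stack([c[0]+(X*ex[0]+Y*ey[0])/1000,c[1]+(X*ex[1]+Y*ey[1])/1000,np.full(X.shape,z)],-1).reshape(-1,3)
    q=w@V[:3,:3].T+V[:3,3]; q=q*[1,-1,-1]
    px=cv2.projectPoints(q,np.zeros(3),np.zeros(3),K,D)[0].reshape(*X.shape,2).astype(np.float32)
    return cv2.remap(d["image"],px[...,0],px[...,1],cv2.INTER_CUBIC)
s=get_image("scene")
ims=[rectify(d,(.5598,.2518),25.1,.026),rectify(s,(.5598,.2518),25.1,.026)]
cv2.imwrite("pics/r2.png",cv2.resize(np.hstack(ims),(720,480)))
E
```

```text
time_s: 5.5
position: [0.5402, -0.3109, 0.4031]
tool_rot: [[-0.224, 0.975, -0.0], [0.975, 0.224, 0.0], [0.0, -0.0, -1.0]]
ft_force: [0.5, -1.0, -1.7]
grip_width: 0.0133
gripper_force: 42.2
plan [-0.001 -0.003  0.006] [-0.037 -0.015  3.138] t 5.5 pos [ 0.5402 -0.3109  0.4031] ft [ 0.5 -1.  -1.7] w 0.013312999977491672
lower 1234 (array([472.9, -26.1]), array([99.9, 70. ]), 78.1)
lower 30 (array([463.9, -22.5]), array([80.6, 27.2]), 76.1)
[[ 0.485  0.012  0.044]
 [ 0.485  0.01   0.048]
 [ 0.485  0.008  0.044]
 [ 0.485  0.005  0.042]
 [ 0.482  0.014  0.043]
 [ 0.482  0.012  0.047]
 [ 0.482  0.01   0.052]
 [ 0.482  0.008  0.053]
 [ 0.483  0.005  0.044]
 [ 0.48   0.014  0.046]
 [ 0.48   0.012  0.055]
 [ 0.48   0.01   0.054]
 [ 0.48   0.008  0.047]
 [ 0.48   0.005  0.049]
 [ 0.478  0.012  0.049]
 [ 0.478  0.01   0.051]
 [ 0.478  0.008  0.051]
 [ 0.478  0.005  0.046]
 [ 0.475  0.012  0.042]
 [ 0.475  0.01   0.041]
 [ 0.476  0.007  0.045]
 [ 0.468 -0.06   0.043]
 [ 0.468 -0.062  0.045]
 [ 0.466 -0.058  0.041]
 [ 0.466 -0.06   0.047]
 [ 0.466 -0.062  0.05 ]
 [ 0.466 -0.065  0.045]
 [ 0.463 -0.06   0.042]
 [ 0.464 -0.062  0.046]
 [ 0.451 -0.019  0.041]]
```

View pics/r2.png

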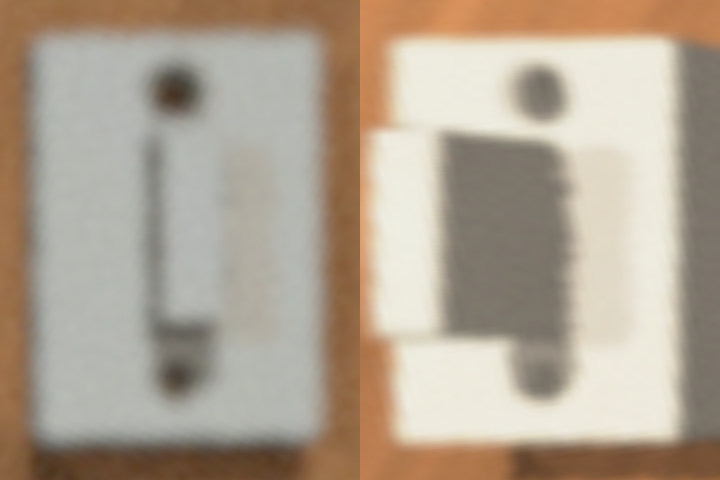

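Rectified at 4 px/mm, the top hole (177,90) ends about 7 mm from the block's end and the bottom one (178,375) about 10 mm. So the wide hole is at the 115° end, and the turn needed is only -37°. Lowering the cover onto the bar.

```bash
python3 -m creep '0 0 0 0 0 .6 5;0 0 0 0 0 1.2 5;0 0 0 0 0 1.8 5;0 0 0 0 0 2.4 5;0 0 0 0 0 2.9 5;0 0 0 0 0 3.1 5;0 0 0 0 0 3.2 5;0 0 0 0 0 3.2 5;0 0 0 0 0 3.2 5'
```

```text
time_s: 6.5
position: [0.5403, -0.3121, 0.3079]
tool_rot: [[-0.223, 0.975, 0.001], [0.975, 0.223, -0.001], [-0.001, 0.001, -1.0]]
ft_force: [-0.7, -0.0, -2.0]
grip_width: 0.0134
gripper_force: 42.2
```

```bash
python3 -m creep '0 0 0 0 0 .03 5;0 0 0 0 0 .06 5;0 0 0 0 0 .08 5;0 0 0 0 0 .1 5;0 0 0 0 0 .1 5'; python3 -c "
from h import *
d=get_image('top');W=cloud(d)
for a,b in((.12,.14),(.145,.17)):
    P=W[sel(W,(.54,-.312),.08,a,b)]; print(len(P), rect(P) if len(P)>3 else 0,np.median(P[:,2]) if len(P) else 0)"
```

```text
time_s: 7.0
position: [0.5401, -0.312, 0.3058]
tool_rot: [[-0.223, 0.975, 0.001], [0.975, 0.223, -0.001], [-0.002, 0.001, -1.0]]
ft_force: [-2.6, 1.3, 9.3]
grip_width: 0.0134
gripper_force: 43.8
729 (array([ 551.9, -272.4]), array([100.9,  57.9]), -33.8) 0.1270968086998512
31 (array([ 546. , -293.3]), array([28.4,  7.2]), -37.9) 0.15430122220927642
```

Contact: the bar carries the cover now (+11 N change). Releasing gently.

```bash
python3 -m creep '0 0 0 0 0 .07 14;0 0 0 0 0 .07 18;0 0 0 0 0 .07 24;0 0 0 0 0 .07 32;0 0 0 0 0 .07 40;0 0 0 0 0 .07 40;0 0 0 0 0 .07 40;0 0 0 0 0 -.4 40;0 0 0 0 0 -1.2 40;0 0 0 0 0 -2.2 40;0 0 0 0 0 -3.4 40;0 0 0 0 0 -4 40'
python3 - <<'E'
from h import *
d=get_image("scene"); cv2.imwrite("pics/s3.png",cv2.resize(d["image"][90:290,100:400],(750,500)))
plan((.5598,.2518,.38),25.1)
E
```

```text
time_s: 8.25
position: [0.54, -0.312, 0.4272]
tool_rot: [[-0.223, 0.975, 0.003], [0.975, 0.223, -0.003], [-0.003, 0.002, -1.0]]
ft_force: [-0.3, -0.9, 0.8]
grip_width: 0.0397
gripper_force: 0.0
plan [ 0.027  0.047 -1.529] [18.182  4.822  1.553] t 8.3 pos [ 0.54   -0.3119  0.4293] ft [-0.5  0.3  2.3] w 0.040042662209235476
```

View pics/s3.png

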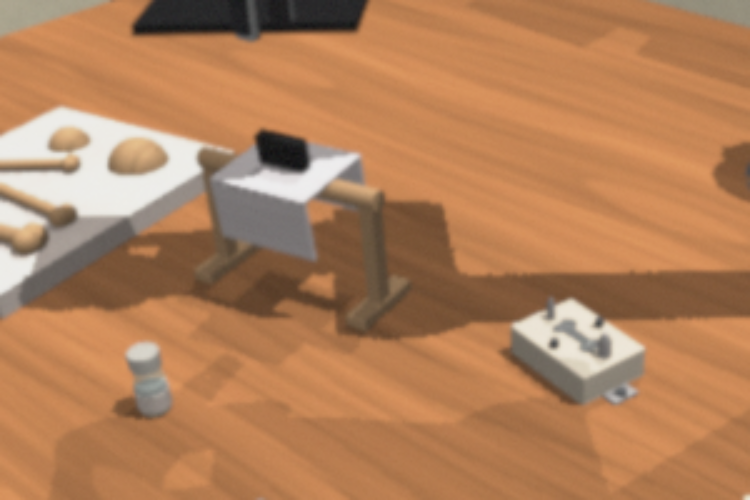

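The cover hangs astride the bar by itself at crop (285,175), nearly level; the vial next to it stands untouched. On to the upper half.

```bash
python3 -m creep '.02 .04 -1.53 18.18 4.82 1.55 50;.02 .04 -1.53 18.18 4.82 1.55 50;.02 .04 -1.53 18.18 4.82 1.55 50;.02 .04 -1.53 18.18 4.82 1.55 50;.02 .04 -1.53 18.18 4.82 1.55 50;.02 .04 -1.53 18.18 4.82 1.55 50;.02 .04 -1.53 18.18 4.82 1.55 50;.02 .04 -1.53 18.18 4.82 1.55 50;.02 .04 -1.53 18.18 4.82 1.55 50;.02 .04 -1.53 18.18 4.82 1.55 50;.02 .04 -1.53 18.18 4.82 1.55 50;.02 .04 -1.53 18.18 4.82 1.55 50'; python3 -m creep '0 0 0 0 0 0 50;0 0 0 0 0 0 50;0 0 0 0 0 0 50'
python3 - <<'E'
from h import *
plan((.5598,.2518,.204),25.1)
# precise cover / lower pose now unobstructed
d=get_image("top"); W=cloud(d)
for n,c,r,a,b in(("cover",(.54,-.312),.08,.11,.145),("crib",(.54,-.312),.08,.15,.17),("lower",(.473,-.026),.07,.02,.036)):
    P=W[sel(W,c,r,a,b)]; print(n,len(P),rect(P),np.median(P[:,2]).round(4))
for c in((.479,.0095),(.464,-.061)):
    P=W[sel(W,c,.015,.036,.06)]; print("dowel",len(P),P.mean(0).round(4),rect(P))
E
```

```text
time_s: 9.5
position: [0.5589, 0.2557, 0.376]
tool_rot: [[-0.428, 0.904, -0.006], [0.904, 0.428, 0.005], [0.007, -0.004, -1.0]]
ft_force: [-0.3, 0.1, 0.1]
grip_width: 0.0498
gripper_force: 0.0
time_s: 9.8
position: [0.5599, 0.2503, 0.3776]
tool_rot: [[-0.423, 0.906, -0.005], [0.906, 0.423, 0.004], [0.006, -0.002, -1.0]]
ft_force: [0.5, 0.1, -0.3]
grip_width: 0.05
gripper_force: 0.0
plan [-0.017 -0.04  -0.012] [0.015 0.031 5.786] t 9.8 pos [0.5599 0.2503 0.3776] ft [ 0.5  0.1 -0.3] w 0.05001740823400317
cover 2050 (array([ 541. , -311.7]), array([159.7,  90. ]), -76.9) 0.1271
crib 164 (array([ 542.7, -309.9]), array([50.1, 14.1]), -77.2) 0.1568
lower 1229 (array([473. , -26.2]), array([100.,  70.]), 78.2) 0.0289
dowel 21 [0.4805 0.0098 0.0471] (array([480.1,   9.8]), array([9.3, 9.3]), -88.8)
dowel 10 [ 0.4658 -0.061   0.045 ] (array([465.8, -61.2]), array([7.2, 4.7]), -89.7)
```

```bash
python3 -m creep '-.02 -.04 -.01 0 .02 1.5 50;-.02 -.04 -.01 0 .02 3 50;-.02 -.04 -.01 .01 .03 4.5 50;-.02 -.04 -.01 .01 .03 5.4 50;-.02 -.04 -.01 .01 .03 5.78 50;-.02 -.04 -.01 .01 .03 5.78 50;-.02 -.04 -.01 .01 .03 5.78 50'; python3 -c "
from h import *
plan((.5598,.2518,.204),25.1)"
```

```text
time_s: 10.55
position: [0.5602, 0.2529, 0.2058]
tool_rot: [[-0.425, 0.905, 0.003], [0.905, 0.425, 0.001], [-0.0, 0.003, -1.0]]
ft_force: [0.3, 0.8, 0.3]
grip_width: 0.0501
gripper_force: 0.0
plan [0.023 0.002 0.006] [-0.027 -0.027  0.059] t 10.55 pos [0.5602 0.2529 0.2058] ft [0.3 0.8 0.3] w 0.050092478090763164
```

```bash
python3 -m creep '.02 0 0 -.03 -.03 .05 50;.02 0 0 -.03 -.03 .05 12;.02 0 0 -.03 -.03 .05 6;.02 0 0 -.03 -.03 .05 6;.02 0 0 -.03 -.03 .05 6;.02 0 0 -.03 -.03 .05 6;.02 0 0 -.03 -.03 .05 6;.02 0 0 -.03 -.03 .05 6;.02 0 0 -.03 -.03 .05 6' 70; python3 -c "
from h import *
plan((.5598,.2518,.204),25.1);print(env.observe()['tool_rot'])"
```

```text
time_s: 11.45
position: [0.5593, 0.2521, 0.2035]
tool_rot: [[-0.426, 0.905, -0.001], [0.905, 0.426, -0.0], [-0.0, -0.001, -1.0]]
ft_force: [-2.0, -0.5, 5.3]
grip_width: 0.015
gripper_force: 70.2
plan [-0.006  0.001  0.012] [-0.016  0.012 -0.017] t 11.45 pos [0.5593 0.2521 0.2035] ft [-2.  -0.5  5.3] w 0.014979751360576204
[[-4.25686983e-01  9.04870220e-01 -6.91293237e-04]
 [ 9.04870479e-01  4.25686780e-01 -4.26168984e-04]
 [-9.13532306e-05 -8.06945432e-04 -9.99999670e-01]]
```

```bash
python3 -m creep '0 0 0 0 0 -.4 6;0 0 0 0 0 -1.2 6;0 0 0 0 0 -2.4 6;0 0 0 0 0 -3.5 6;0 0 0 0 0 -3.5 6;0 0 0 0 0 -3.5 6'; python3 -c "
from h import *
plan((.473,-.026,.305),-12)"
```

```text
time_s: 12.05
position: [0.559, 0.252, 0.3075]
tool_rot: [[-0.426, 0.905, -0.003], [0.905, 0.426, -0.001], [0.0, -0.003, -1.0]]
ft_force: [-0.9, -0.0, -4.3]
grip_width: 0.0146
gripper_force: 69.0
plan [-1.900e-02  3.000e-03  4.649e+00] [-7.166 -6.539  0.097] t 12.05 pos [0.559  0.252  0.3075] ft [-0.9 -0.  -4.3] w 0.014569709804939815
```

```bash
python3 -m creep '-.02 0 4.65 -7.17 -6.54 .1 6;-.02 0 4.65 -7.17 -6.54 .1 6;-.02 0 4.65 -7.17 -6.54 .1 6;-.02 0 4.65 -7.17 -6.54 .1 6;-.02 0 4.65 -7.17 -6.54 .1 6;-.02 0 4.65 -7.17 -6.54 .1 6;-.02 0 4.65 -7.17 -6.54 .1 6;-.02 0 4.65 -7.17 -6.54 .1 6;-.02 0 4.65 -7.17 -6.54 .1 6;-.02 0 4.65 -7.17 -6.54 .1 6;-.02 0 4.65 -7.17 -6.54 .1 6;-.02 0 4.65 -7.17 -6.54 .1 6'; python3 -m creep '0 0 0 0 0 0 6;0 0 0 0 0 0 6;0 0 0 0 0 0 6'
python3 - <<'E'
from h import *
plan((.473,-.026,.275),-12)
for n in("top","scene"):
    d=get_image(n); W=cloud(d); np.save(n+"4.npy",W); cv2.imwrite(f"pics/{n}4.png",d["image"])
    m=sel(W,(.473,-.026),.075,.118,.136);P=W[m]; print(n,len(P),rect(P),np.median(P[:,2]))
    m=sel(W,(.473,-.026),.075,.095,.14);P=W[m]; print(n,len(P),rect(P))
cv2.imwrite("pics/s4.png",cv2.resize(d["image"][150:290,230:430],(800,560)))
E
```

```text
time_s: 13.25
position: [0.4735, -0.0255, 0.3049]
tool_rot: [[0.207, 0.978, 0.001], [0.978, -0.207, -0.0], [-0.0, 0.001, -1.0]]
ft_force: [-0.8, 1.1, -4.4]
grip_width: 0.0148
gripper_force: 69.6
time_s: 13.55
position: [0.4734, -0.026, 0.3051]
tool_rot: [[0.208, 0.978, 0.001], [0.978, -0.208, -0.0], [-0.0, 0.001, -1.0]]
ft_force: [-1.0, -0.1, -4.5]
grip_width: 0.0147
gripper_force: 69.6
plan [ 0.006  0.002 -0.001] [-0.002 -0.013  1.002] t 13.55 pos [ 0.4734 -0.026   0.3051] ft [-1.  -0.1 -4.5] w 0.01470884356072242
top 0 (array([0., 0.]), array([0., 0.]), 0.0) nan
top 0 (array([0., 0.]), array([0., 0.]), 0.0)
scene 851 (array([474., -26.]), array([103.7,  72.7]), 78.4) 0.1273533381255547
scene 1266 (array([474.1, -26. ]), array([103.7,  72.8]), 78.6)
  return _methods._mean(a, axis=axis, dtype=dtype,
  ret = ret.dtype.type(ret / rcount)
```

View pics/s4.png

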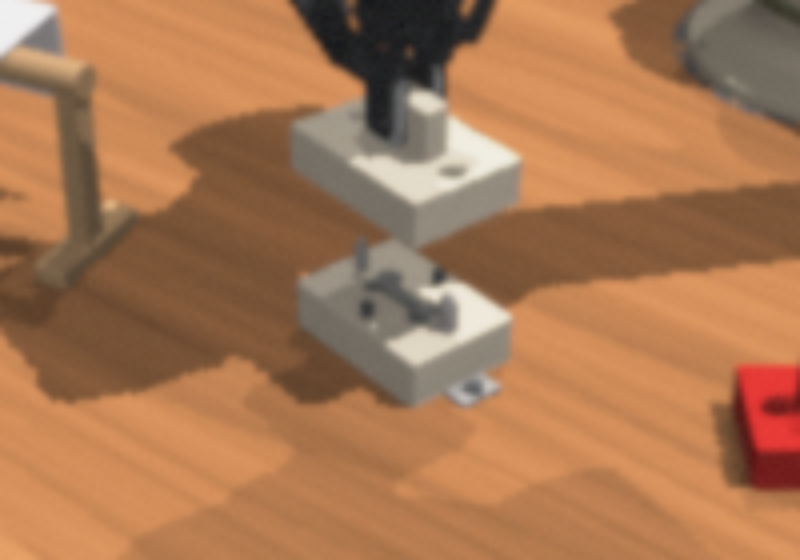

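The upper half is held level above the lower one; its larger hole, crop (455,170), is over the thick dowel (447,310), as it should be. I'll compare both in the same image, for the remaining offset.

Run:
```python
from h import *
W=np.load("scene4.npy")
c=np.array([.4735,-.026]); a=np.radians(78.1); ey=np.array([np.cos(a),np.sin(a)]); ex=np.array([ey[1],-ey[0]])
for n,z0,z1 in(("upper",.104,.122),("lower",.008,.026)):
    m=(W[...,2]>z0)&(W[...,2]<z1); P=W[m]; d=P[:,:2]-c; x=d@ex*1e3;y=d@ey*1e3
    for nm,s,t,lim in(("+x face",x,y,35),("+y face",y,x,50)):
        h=lim; k=(abs(s-h)<5)&(abs(t)<(40 if lim==35 else 28))
        f=np.polyfit(t[k],s[k],1); print(n,nm,k.sum(),"off",round(np.median(s[k])-h,2),"slope deg",np.degrees(f[0]).round(2))
```

```text
upper +x face 189 off -0.32 slope deg -0.07
upper +y face 159 off -0.97 slope deg 0.2
lower +x face 160 off -1.81 slope deg -0.01
lower +y face 133 off -1.26 slope deg 0.08
```

```bash
python3 -m creep '0 0 0 -.01 -.04 .5 6;0 0 0 -.01 -.04 1 6;0 0 0 -.01 -.04 1.4 6;0 0 0 -.01 -.04 1.5 6;0 0 0 -.01 -.04 1.5 6;0 0 0 -.01 -.04 1.5 6;0 0 0 -.01 -.04 1.5 6'; python3 -c "
from h import *
plan((.473,-.026,.2335),-12);print(env.observe()['tool_rot'])"
```

```text
time_s: 14.35
position: [0.4723, -0.0262, 0.2606]
tool_rot: [[0.208, 0.978, 0.002], [0.978, -0.208, -0.001], [-0.0, 0.002, -1.0]]
ft_force: [0.9, -0.5, -4.5]
grip_width: 0.015
gripper_force: 69.5
plan [ 0.014  0.002 -0.001] [0.01  0.02  0.904] t 14.35 pos [ 0.4723 -0.0262  0.2606] ft [ 0.9 -0.5 -4.5] w 0.015014786421273976
[[ 2.08022282e-01  9.78122400e-01  1.81697248e-03]
 [ 9.78124026e-01 -2.08021252e-01 -7.40437898e-04]
 [-3.46270003e-04  1.93125202e-03 -9.99998075e-01]]
```

```bash
python3 -m creep '.01 0 0 0 0 .1 6;.01 0 0 0 0 .2 6;.01 0 0 0 0 .3 6;.01 0 0 0 0 .4 6;.01 0 0 0 0 .48 6;.01 0 0 0 0 .48 6;.01 0 0 0 0 .48 6'
```

```text
time_s: 15.05
position: [0.4722, -0.0262, 0.2456]
tool_rot: [[0.208, 0.978, -0.001], [0.978, -0.208, -0.0], [-0.0, -0.001, -1.0]]
ft_force: [0.5, 0.1, -3.6]
grip_width: 0.015
gripper_force: 69.6
```

Threaded about 10 mm with no side force. Pressing on.

```bash
python3 -m creep '0 0 0 0 0 .1 6;0 0 0 0 0 .2 6;0 0 0 0 0 .28 6;0 0 0 0 0 .34 6;0 0 0 0 0 .38 6;0 0 0 0 0 .38 6;0 0 0 0 0 .38 6' 100
```

```text
time_s: 15.75
position: [0.4722, -0.0262, 0.2345]
tool_rot: [[0.208, 0.978, -0.0], [0.978, -0.208, -0.0], [-0.0, -0.0, -1.0]]
ft_force: [-0.9, 0.4, 4.7]
grip_width: 0.0144
gripper_force: 102.4
```

```bash
python3 -m creep '0 0 0 0 0 .03 6;0 0 0 0 0 .06 6;0 0 0 0 0 .08 6;0 0 0 0 0 .08 6;0 0 0 0 0 .08 6'
```

```text
time_s: 16.25
position: [0.4721, -0.0261, 0.2335]
tool_rot: [[0.208, 0.978, 0.001], [0.978, -0.208, -0.001], [-0.001, 0.001, -1.0]]
ft_force: [-6.5, 1.3, 26.0]
grip_width: 0.0142
gripper_force: 105.5
```

Hard stop at the expected height (about 30 N net): the faces meet. A final check after settling.

```bash
python3 -m creep '0 0 0 0 0 0 6;0 0 0 0 0 0 6;0 0 0 0 0 0 6;0 0 0 0 0 0 6;0 0 0 0 0 0 6'
python3 - <<'E'
from h import *
d=get_image("scene"); cv2.imwrite("pics/s6.png",cv2.resize(d["image"][130:290,160:400],(798,532)))
W=cloud(d)
P=W[sel(W,(.473,-.026),.07,.05,.062)];print(np.median(P[:,2]),rect(P))
P=W[sel(W,(.54,-.312),.08,.15,.17)];print("cover rib",rect(P))
E
```

```text
time_s: 16.75
position: [0.4721, -0.0261, 0.2335]
tool_rot: [[0.208, 0.978, 0.001], [0.978, -0.208, -0.001], [-0.001, 0.001, -1.0]]
ft_force: [-6.9, 1.6, 25.4]
grip_width: 0.0141
gripper_force: 105.5
0.05584833825471185 (array([471.8, -26.7]), array([104.6,  73. ]), 77.9)
cover rib (array([ 542.7, -309. ]), array([52.6, 16.4]), -76.5)
```

View pics/s6.png

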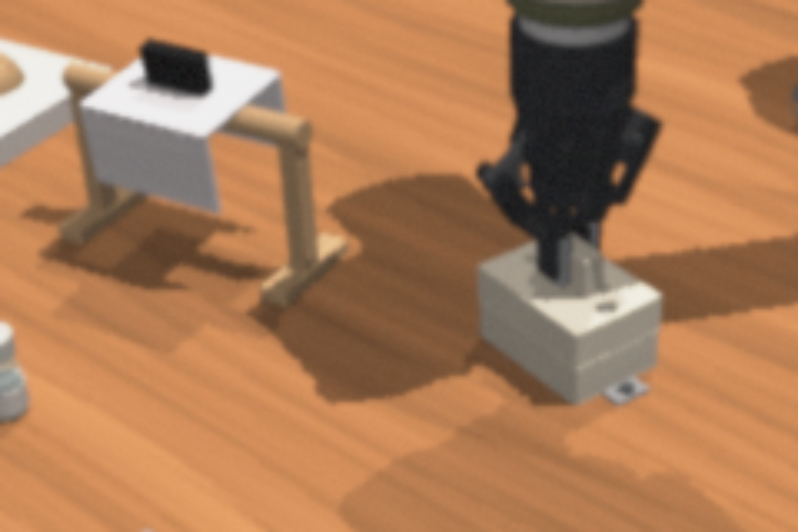

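The two halves are flush, with a tight seam at crop (575,362), and the cover still hangs on the bar at (180,100). Handing in.

```bash
python3 -c "
from rig import job
print(job.close_job())"
```

```text
the job is handed in; nothing more can be done
None
```

The dust cover hangs on the rail by itself, the upper half is on both dowels and still held pressed shut (about 30 N), and I handed the job in at about 17 s of the 58 s limit; no verdict came back.

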